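# Dip the sampling probe and hang it back in its rack

## Task

Beside the mass spectrometer, lift the sampling probe (the tool with the plain round handle) out of the two-hole rack and dip its tip well down into the smallest of the three white beakers. Then hang the probe back upright in its own hole of the rack and let go, leaving the small beaker standing where it was.

Things in the scene. Friction and masses are not known exactly. Their poses are not given: they have to be found in the camera images.
- probe_grip (a point): Middle of the probe's round black handle (22 mm diameter, 64 mm long, upright). Loose straight tool, 120 g. Under the handle a grey disc, 58 mm across, 6 mm thick, lies on the rack's plate; below it a 10 mm steel shaft with a 14 mm thick, 25 mm long tip. Point: 38 mm above the disc's underside, 133 mm above the tip's end; z up. Bystander in the other hole: a stirrer with a flat T-bar handle.
- probe_tip (a point): Lower end of the probe's tip, on the tool's axis, 133 mm below probe_grip and 95 mm below the disc's underside.
- beaker_rim (a point): Centre of the mouth, 60 mm above the table, of the smallest beaker: white plastic, loose, 120 g, 64 mm outer and 58 mm inner diameter, 60 mm high, floor 5 mm thick. Bystanders: two white beakers, one taller (72 mm diameter, 105 mm high), one wider (96 mm, 75 mm high). Nothing near is over 120 mm high, save the rack's tools: probe handle top at 185 mm, stirrer top at 165 mm.
- rack: Fixed rack: level aluminium plate 100 (x) by 250 (y) by 10 mm, top face 115 mm above the table, on an upright at each y end and a white foot. Two round through holes, 35 mm in diameter, at x = 0, y = -60 and +60 mm in its own frame; the probe hangs centred in either one, a stirrer in the other. Origin on the table under the plate's centre, z up.

How it is judged:
By the outcome, as a careful person would: the job done as asked, in the order asked, and still so for the second after the job is handed in, with the robot touching nothing.
It also fails if it takes over 51 s, if anything falls off the work surface, if the arm or the gripper's body presses on something with over 40 N, if the wrist force passes 120 N, or if a joint passes its speed limit or range.

## Robot

A 6-joint arm with a two-finger parallel gripper is mounted at the origin on the work surface. World frame = base frame: x ahead of the robot, y to its left, z up, the work surface at z = 0. Lengths are in m, angles in rad, forces in N, time in s.
With the tool pointing down it reaches from about 0.35 to 1 m from the base axis. Payload 7.1 kg.
Tool frame: the origin (TCP) lies between the finger pads; the fingertips stand 22 mm ahead of it and the grasp point (between the pads) lies 3 mm ahead of it; z points along the fingers, y is the line along which they close (so a half turn about z gives the same grasp; the last joint's range is limited). The gripper opens to 85 mm and grips with 20 to 120 N. Pads are 22 mm wide; open, the fingers measure 114 mm over their backs; the gripper's body (76 mm by 85 mm) begins 54 mm behind the grasp point. The pads swing forward as they close: fully open they stand 13 mm farther back than shut.
Start: joints at [-1.147, 0.423, 1.63, -0, 1.089, -0.019], TCP at [0.268, -0.565, 0.253] pointing down, gripper open.
Joint ranges: [-3, 3], [-0.9, 2.11], [0.09, 2.58], [-1.31, 4.45], [0.11, 2.69], [-2.54, 2.54]. Speed limits (rad/s): [2.39, 2.39, 3.01, 3.14, 3.14, 3.14].

## Interface

Orientations are given as a rotation vector (axis times angle).
In Python, from rig import manip gives the robot as it stands. The module is installed in compiled form; this text tells all that it offers. Calls block until the motion is done:
- manip.move_to(position, orientation): joint-space move of the TCP to a pose.
- manip.servo_line(position, orientation=None, rate=0.15): straight line of the TCP; orientation=None keeps the orientation; rate is the mean speed in m/s.
- manip.set_joints(angles): joint-space move.
- manip.command_gripper(opening, f_grip=None): finger opening in m; f_grip is the grip in N (None keeps the last); returns when the fingers have stopped.
- manip.hold(seconds).
- manip.solve_ik(position, orientation): joint angles nearest the present ones, or None.
- manip.camera(name): name is "scene" or "top" or "wrist"; returns a dict with "image" (400x640x3 uint8, red, green, blue), "fx", "fy", "cx", "cy" (pixels), "cam_to_world" (4x4, takes a point from camera to world coordinates); the wrist camera has in their place "mount" (4x4, takes a point from camera to tool coordinates, whose origin is the TCP and whose axes are the flange's). Camera axes: x right, y down, z forward; pixel columns grow to the right and rows downward; lengths in m; the calibration is good to about 2 mm. The wrist camera is an equidistant fisheye: a pixel r from the principal point sees the ray r / f radians off the axis. A picture is of the moment at which its call begins: read the wrist's pose just before it. There is no depth.
A pose or a line that the arm cannot do raises manip.IKError and nothing moves.
- manip.sign_off(): hands the job in; it is judged then, once.
Readings, each from a call of its own:
- manip.get_time(): time.
- manip.get_joint_positions(): joint angles.
- manip.get_joint_vel(): joint speeds.
- manip.get_tau(): joint torques, N m.
- manip.get_position(): TCP position.
- manip.get_ee_rot(): TCP orientation.
- manip.get_contact_force(): force on the tool from outside, world axes, zero at the start.
- manip.get_torque(): the same for the moment, N m.
- manip.get_width(): finger opening in m.
- manip.get_grip_force(): force on a finger pad.
Only numpy, scipy, OpenCV 4.12 (cv2) and the standard library are available. Lean on these libraries where they do the work, as an engineer would, in place of code of your own. Each camera call takes 0.05 s, during which the arm holds its last target. There are 200 camera calls.

## Working session

There is one attempt and no reset: what is moved stays moved. The work goes in short steps, each a Python script; the robot and the scene stay as the last script left them, time stands still between calls to the robot, and variables do not carry over. Pictures are saved under pics/ and viewed, at most 10 in all, crops included, and the job is handed in when it is done.

```bash
mkdir -p pics
python3 - <<'E'
from rig import manip
import cv2,numpy as np
for n in ["scene","top"]:
    c=manip.camera(n); cv2.imwrite(f"pics/{n}0.png",c["image"][:,:,::-1]); print(n,c["fx"],c["fy"],c["cx"],c["cy"],np.round(c["cam_to_world"],3).tolist())
print(manip.get_time(),manip.get_ee_rot())
E
```

```text
scene 475.97913767544014 475.97913767544014 317.6451126140611 191.76334541869173 [[0.8, 0.393, -0.453, 0.968], [0.6, -0.525, 0.604, -0.555], [-0.0, -0.755, -0.656, 0.706], [0.0, 0.0, 0.0, 1.0]]
top 452.05548613368705 452.05548613368705 322.9237222075943 194.04448974286888 [[0.014, -0.995, 0.103, 0.461], [-1.0, -0.015, -0.009, 0.011], [0.01, -0.103, -0.995, 1.005], [0.0, 0.0, 0.0, 1.0]]
0.1 [-3.06359510e+00 -6.89576233e-01  4.26179844e-04]
```

View pics/scene0.png

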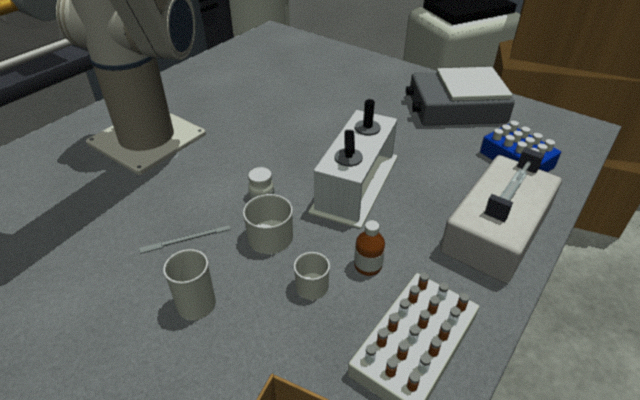

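View pics/top0.png

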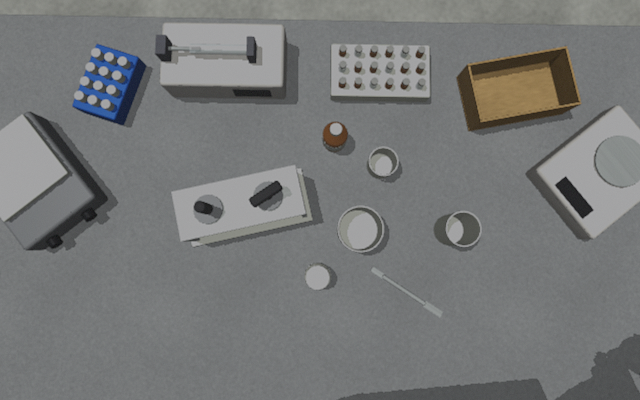

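The round-handled probe is at top (203,208) and scene (369,115), and the T-bar stirrer is at top (266,193). The small beaker is at top (383,162) and scene (312,270). I'll zoom in next.

Run:
```python
import cv2,numpy as np
s=cv2.imread("pics/scene0.png");t=cv2.imread("pics/top0.png")
def c(im,x,y,w,h,k): 
    return cv2.resize(im[y:y+h,x:x+w],None,fx=k,fy=k,interpolation=cv2.INTER_CUBIC)
a=np.hstack([c(t,165,160,150,90,5)])
b=np.hstack([c(t,360,140,50,45,6),c(s,285,240,60,45*1,6)])
cv2.imwrite("pics/z1.png",np.vstack([cv2.resize(c(t,165,160,150,90,4),(600,360)),cv2.resize(c(t,360,142,50,40,6),(300,240)) if 0 else np.hstack([c(t,360,142,50,40,6),c(s,287,248,50,40,6)])])[:600])
cv2.imwrite("pics/z2.png",c(s,305,90,100,130,4.5))
```

```text
(no output)
```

View pics/z1.png

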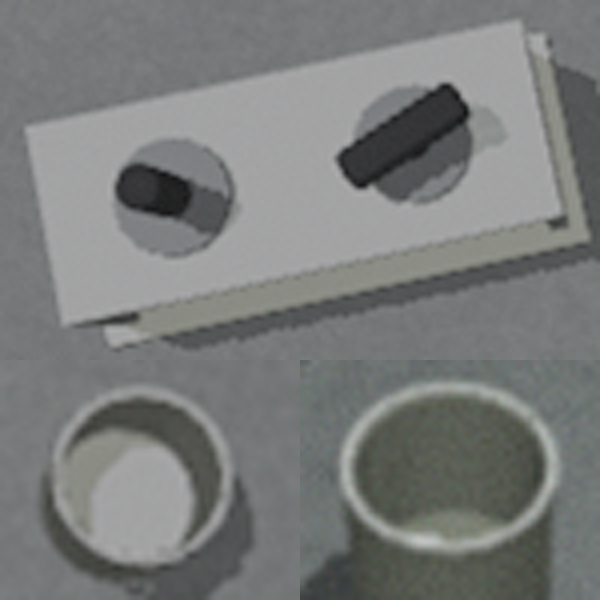

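View pics/z2.png

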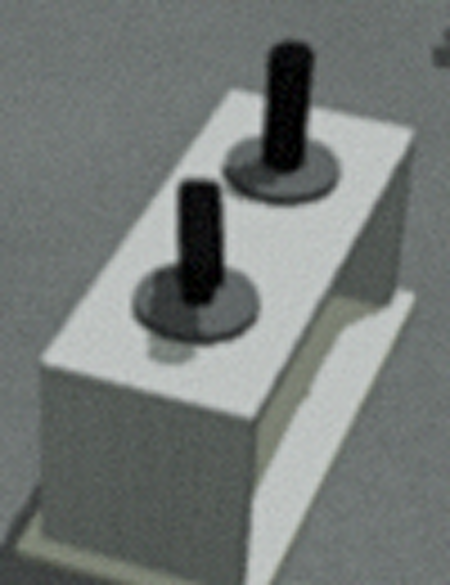

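```bash
cat > h.py <<'E'
import numpy as np
from rig import manip
from scipy.spatial.transform import Rotation as R
def ray(c,u,v):
    T=c["cam_to_world"]; d=T[:3,:3]@[(u-c["cx"])/c["fx"],(v-c["cy"])/c["fy"],1]
    return T[:3,3],d/np.linalg.norm(d)
def wray(c,T,u,v):
    x,y=u-c["cx"],v-c["cy"]; r=np.hypot(x,y); th=r/c["fx"]
    M=T@c["mount"]; d=M[:3,:3]@[np.sin(th)*x/r,np.sin(th)*y/r,np.cos(th)]
    return M[:3,3],d
def tri(rs):
    A=sum(np.eye(3)-np.outer(d,d) for o,d in rs); b=sum((np.eye(3)-np.outer(d,d))@o for o,d in rs)
    p=np.linalg.solve(A,b); return p,max(np.linalg.norm(np.cross(p-o,d)) for o,d in rs)
def down(yaw): # tool z down, tool y along world direction yaw
    y=np.array([np.cos(yaw),np.sin(yaw),0]);z=np.array([0,0,-1.]);x=np.cross(y,z)
    return R.from_matrix(np.c_[x,y,z]).as_rotvec()
E
python3 - <<'E'
from h import *
s=manip.camera("scene");t=manip.camera("top")
f=lambda u,v,x0,y0,k:(x0+(u+.5)/k-.5,y0+(v+.5)/k-.5)
T=lambda u,v:ray(t,*f(u,v,165,160,4)); S=lambda u,v:ray(s,*f(u,v,305,90,4.5))
P={}
P["disc"]=tri([T(174,198),S(282,167)]);P["htop"]=tri([T(139,184),S(291,48)])
P["rim"]=tri([ray(t,*f(142,115,360,142,6)),ray(s,*f(150,106,287,248,6))])
for n,a,b in [("c1",(25,127),(413,131)),("c2",(521,20),(252,416)),("c3",(566,216),(42,360)),("c4",(63,325),(232,90))]: P[n]=tri([T(*a),S(*b)])
for k,(p,e) in P.items(): print(k,p.round(4),round(e,4))
C=[P[f"c{i}"][0] for i in (1,2,3,4)]
print("centre",np.mean(C,0).round(4),"len",np.linalg.norm(C[0]-C[1]),np.linalg.norm(C[1]-C[2]))
a=(C[1]-C[0]+C[2]-C[3]);a/=np.linalg.norm(a);print("axis",a.round(4)); 
m=np.mean(C,0);print("holes",m-.06*a,m+.06*a)
yaw=np.arctan2(a[1],a[0])
h=(m-.06*a)
for p in [(h[0],h[1],.35),(h[0],h[1],.15),(*P["rim"][0][:2],.34),(*P["rim"][0][:2],.15)]:
  for y in (yaw+np.pi/2,yaw-np.pi/2):
    q=manip.solve_ik(p,down(y)); print(np.round(p,3),None if q is None else np.round(q,2))
w=manip.camera("wrist");print(w["fx"],w["mount"].round(3).tolist())
E
```

```text
disc [0.5198 0.227  0.1206] 0.0002
htop [0.5208 0.2259 0.1884] 0.0009
rim [ 0.6318 -0.1245  0.0607] 0.0002
c1 [0.553  0.3018 0.1165] 0.0014
c2 [0.611  0.0594 0.1177] 0.0002
c3 [0.5146 0.0359 0.1173] 0.0007
c4 [0.4568 0.2791 0.1164] 0.0007
centre [0.5339 0.169  0.117 ] len 0.24924204785519918 0.09916651001197237
axis [ 0.2319 -0.9727  0.0043]
holes [0.51994373 0.2273903  0.11671991] [0.54777115 0.11066254 0.11723468]
[0.52  0.227 0.35 ] [ 0.39  0.24  1.66 -0.    1.24  0.16]
[0.52  0.227 0.35 ] None
[0.52  0.227 0.15 ] [ 0.39  0.48  1.83 -0.    0.83  0.16]
[0.52  0.227 0.15 ] None
[ 0.632 -0.125  0.34 ] [-0.21  0.37  1.5  -0.    1.27 -0.45]
[ 0.632 -0.125  0.34 ] None
[ 0.632 -0.125  0.15 ] [-0.21  0.57  1.65 -0.    0.92 -0.45]
[ 0.632 -0.125  0.15 ] None
309.70691628693146 [[-0.001, -0.953, -0.304, 0.079], [1.0, -0.0, -0.001, -0.001], [0.001, -0.304, 0.953, -0.121], [0.0, 0.0, 0.0, 1.0]]
```

Every point agrees with the given sizes: disc top at 0.121 m, rim at 0.061 m, plate 249 by 99 mm, and the disc sits on the computed hole centre. Next I'll hover over the probe and check with the wrist camera.

Run:
```python
from h import *
import cv2
o=down(np.arctan2(-.9727,.2319)+np.pi/2)
manip.command_gripper(.06,40)
manip.move_to([.52,.227,.27],o)
p=manip.get_position();r=R.from_rotvec(manip.get_ee_rot()).as_matrix()
w=manip.camera("wrist");im=w["image"][:,:,::-1].copy()
T=np.eye(4);T[:3,:3]=r;T[:3,3]=p;M=np.linalg.inv(T@w["mount"])
def proj(q):
    c=M[:3,:3]@q+M[:3,3];th=np.arctan2(np.hypot(c[0],c[1]),c[2]);ph=np.arctan2(c[1],c[0])
    return w["cx"]+w["fx"]*th*np.cos(ph),w["cy"]+w["fy"]*th*np.sin(ph)
a=np.linspace(0,2*np.pi,60)
for c,rad,z in [((.5199,.2270),.029,.121),((.5199,.2270),.011,.185),((.6318,-.1245),.032,.06)]:
    for t in a:
        u,v=proj(np.array([c[0]+rad*np.cos(t),c[1]+rad*np.sin(t),z]))
        cv2.circle(im,(int(round(u)),int(round(v))),0,(0,0,255),-1)
cv2.imwrite("pics/w1.png",im);print(p,manip.get_time())
```

```text
[0.52031618 0.22637581 0.26997077] 3.5917
```

View pics/w1.png

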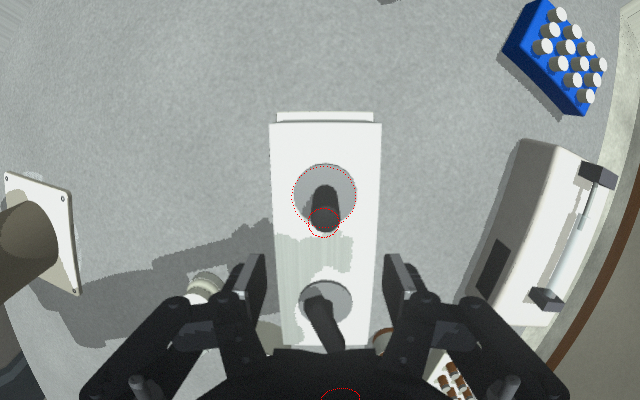

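The wrist view shows the predicted disc ring on the real disc (324,195), and the handle-top ring within about 2 px at (324,221). I'll grasp and lift.

Run:
```python
from h import *
import cv2
manip.servo_line([.52,.227,.156],rate=.1)
print(manip.get_position(),manip.get_contact_force())
manip.command_gripper(.0,50)
print(manip.get_width(),manip.get_grip_force(),manip.get_contact_force(),manip.get_position())
manip.servo_line([.52,.227,.345],rate=.12)
manip.hold(.2)
print(manip.get_width(),manip.get_contact_force(),manip.get_position(),manip.get_time())
s=manip.camera("scene")["image"][:,:,::-1]; t=manip.camera("top")["image"][:,:,::-1]
cv2.imwrite("pics/l1.png",np.vstack([cv2.resize(s[0:150,250:450],(800,600))[:,:]*1])[:600])
```

```text
[0.52046107 0.22721875 0.15666318] [0.59653434 0.11659297 0.96343922]
0.020827477535330447 48.720266819000244 [-0.6873835  -0.4957898   5.62835242] [0.5202611  0.2271147  0.15650875]
0.021026768633305826 [-0.77549772 -0.32762585 -1.80807066] [0.51987814 0.22696592 0.34453211] 7.2417
```

View pics/l1.png

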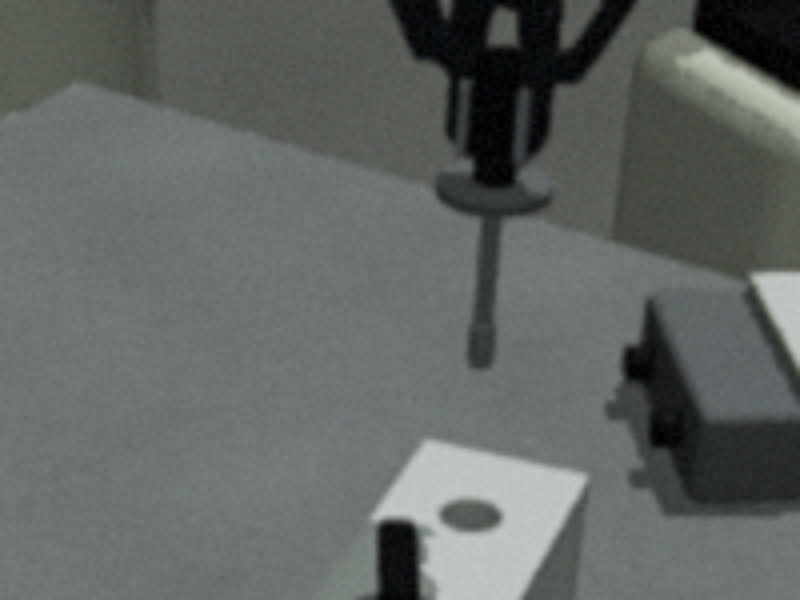

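Run:
```python
from h import *
import cv2
s=manip.camera("scene")
o,d=ray(s,369.9,91.0)
p=o+d*((.208-o[2])/d[2]);print("tip near",p,manip.get_position())
manip.servo_line([.6318,-.1245,.345],rate=.25)
manip.servo_line([.6318,-.1245,.235],rate=.15)
manip.hold(.2);print(manip.get_position(),manip.get_time())
s=manip.camera("scene")["image"][:,:,::-1]
cv2.imwrite("pics/b1.png",cv2.resize(s[150:300,230:430],(800,600),interpolation=cv2.INTER_CUBIC))
```

```text
tip near [0.51787291 0.22884647 0.208     ] [0.51996712 0.22698853 0.34482   ]
[ 0.63234722 -0.12460172  0.23616159] 10.1
```

View pics/b1.png

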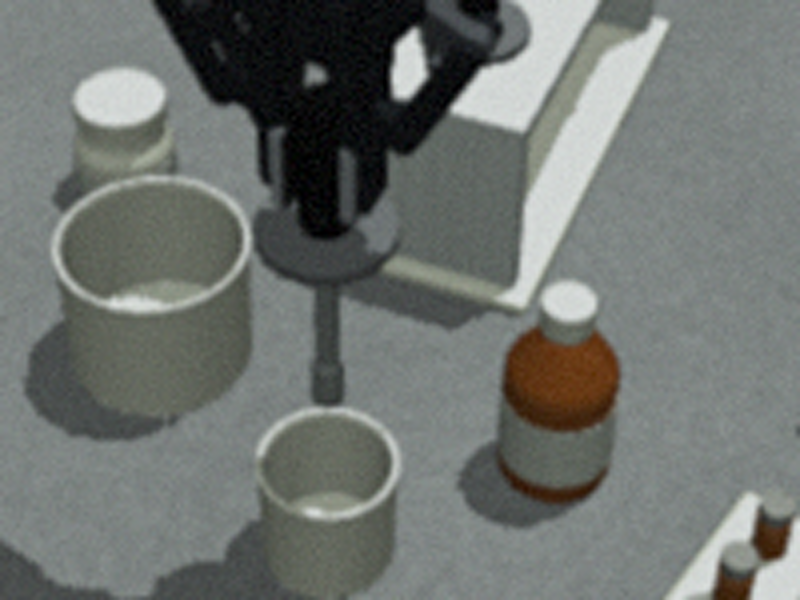

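The tip (328,400 in the crop) is above the beaker's mouth (centre 329,462), and the probe hangs straight. I'll dip, come back out and return to the hole.

Run:
```python
from h import *
import cv2
P=lambda n:print(n,manip.get_position().round(4),manip.get_contact_force().round(2),round(manip.get_width(),4),round(manip.get_time(),2))
manip.servo_line([.6318,-.1245,.153],rate=.1)
manip.hold(1.0);P("dip")
im=manip.camera("scene")["image"][:,:,::-1];cv2.imwrite("pics/d1.png",cv2.resize(im[150:300,230:430],(800,600),interpolation=cv2.INTER_CUBIC))
manip.servo_line([.6318,-.1245,.345],rate=.15)
manip.servo_line([.52,.227,.345],rate=.22)
manip.hold(.3)
manip.servo_line([.52,.227,.29],rate=.12);manip.hold(.2);P("over hole")
s=manip.camera("scene")["image"][:,:,::-1]
cv2.imwrite("pics/h1.png",cv2.resize(s[40:190,270:470],(800,600),interpolation=cv2.INTER_CUBIC))
```

```text
dip [ 0.6318 -0.1245  0.153 ] [-0.01  0.52 -0.95] 0.0208 12.12
over hole [0.5205 0.2272 0.291 ] [-0.31 -0.14 -0.61] 0.0208 16.53
```

View pics/d1.png

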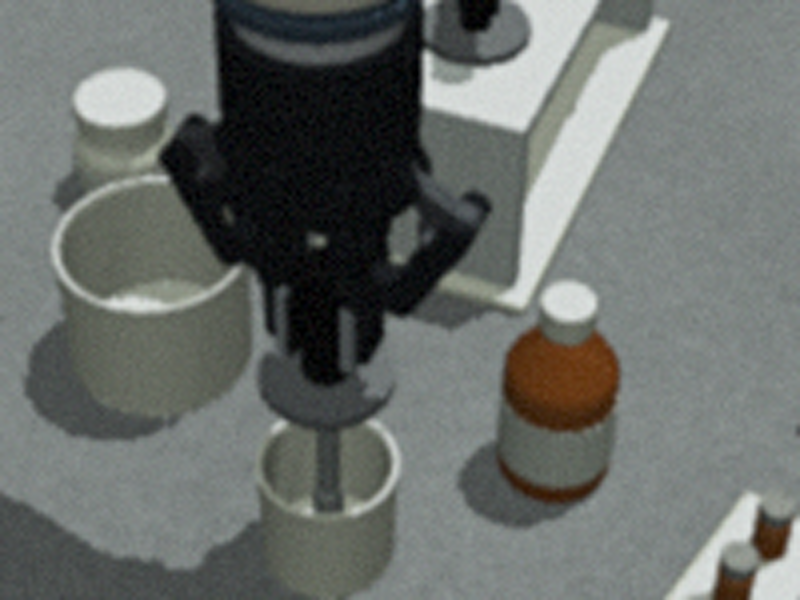

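View pics/h1.png

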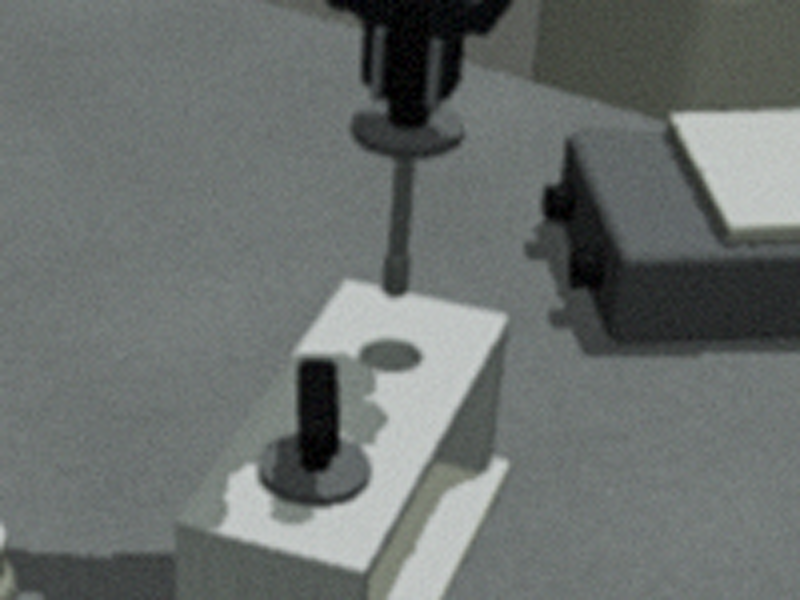

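In the dip picture the tip reaches down by the beaker's floor (328,505 in the crop). Now the tip (396,292) is over the empty hole (390,354), in line with the perspective. I'll lower it and release.

Run:
```python
from h import *
import cv2
P=lambda n:print(n,manip.get_position().round(4),manip.get_contact_force().round(2),round(manip.get_width(),4),round(manip.get_time(),2))
manip.servo_line([.52,.227,.175],rate=.12);P("in")
manip.servo_line([.52,.227,.157],rate=.03);manip.hold(.3);P("down")
manip.command_gripper(.055);manip.hold(.3);P("open")
manip.servo_line([.52,.227,.30],rate=.1)
manip.servo_line([.42,-.15,.35],rate=.25)
manip.hold(.5);P("away")
s=manip.camera("scene")["image"][:,:,::-1];t=manip.camera("top")["image"][:,:,::-1]
f=lambda a:cv2.resize(a,(500,300),interpolation=cv2.INTER_CUBIC)
cv2.imwrite("pics/e1.png",np.vstack([f(s[90:300,240:590-0][:, :350]),f(t[130:280,165:415])]))
```

```text
in [0.5205 0.2272 0.1757] [-0.32  0.79 -0.36] 0.0208 17.69
down [0.52  0.227 0.157] [ 0.02 -0.54 -0.65] 0.0208 18.74
open [0.52  0.227 0.157] [-0.    0.03 -0.87] 0.0553 19.47
away [ 0.42   -0.1499  0.35  ] [0.32 0.1  1.17] 0.0549 23.27
```

View pics/e1.png

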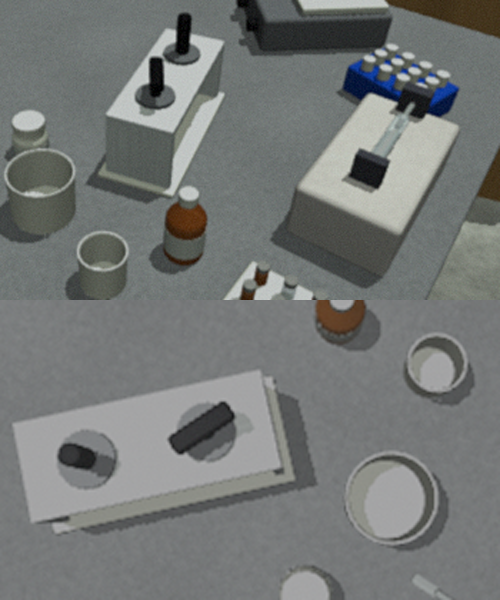

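The probe hangs upright in its own hole (top crop 87,459), and the small beaker hasn't moved. I'll hand the job in.

```bash
python3 -c "
from rig import manip
print(manip.sign_off())"
```

```text
the job is handed in; nothing more can be done
None
```

I dipped the probe's tip to within about 12 mm of the small beaker's floor, hung it back upright in its own hole and let go; the final pictures show the beaker where it was, and I handed in at about 23 s.

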